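# Feel along the caddy flap's edge

### The job

Feel the free edge of the cutlery caddy's hinged flap for chips: run the fingertips lightly along the whole length of its rounded bead, from the end nearer the ramekin (the wide low dish) to the end nearer the espresso cup. The sprung flap should give a little under the touch, but never be pushed nearly shut or lifted further open. Then take the hand away so that the flap springs back, leaving the dishes, spoons and bottle where they are.

Things in the scene. Friction and masses are not known exactly. Their poses are not given: they have to be found in the camera images.
- rack: grey plastic dish rack with the cutlery caddy moulded on at its robot side; fixed. Origin on the drainer under the centre of the caddy, x axis from the caddy towards the rack's tines, y axis along the caddy, z up. Caddy: open box 90 (x) by 220 (y) by 95 mm high. The rack behind it reaches x = +206, y = +-156 mm; tines 75 mm high, two saucers standing in it up to 145 mm high
- flap (a joint): hinge of the caddy's flap, a grey plate 212 mm long. Hinge line along the rack's y axis at x = +45, z = +101 mm of the rack; 0 = shut (flap level, covering the caddy), growing as the free edge rises; range 0 to 1.2 rad. A spring (1.2 N m per rad) holds it ajar at about 0.56 rad; pressing the free edge down 10 mm takes about 2 N, and it springs back when let go
- edge_mid (a point): middle of the centre line of the rounded bead, 10 mm thick and 210 mm long, along the free edge of the flap, the part to feel along; 88 mm from the hinge line, on the caddy's robot side, and with the flap ajar at about 0.56 rad its centre is about 148 mm above the drainer. The point's y axis runs along the bead (as the rack's y); it turns with the flap. Its top lies 5 mm above its centre line
- edge_left (a point): end of the bead's centre line on the rack's +y side
- edge_right (a point): end of the bead's centre line on the rack's -y side
- ramekin: white ceramic ramekin, wide and low without handle, 84 mm across, 45 mm high, standing beside one end of the caddy (either one); origin under its centre. Marks the end at which to begin. Leave alone
- cup: blue glass espresso cup with a handle, 62 mm across, 58 mm high, standing beside the other end of the caddy; origin under its centre. Leave alone
- bottle: stainless bottle with twist cap, 225 mm long, 68 mm thick, lying on its side off to the robot's right; origin under its middle, x axis along it. Leave alone
- spoon1: steel teaspoon lying flat on the drainer, 135 mm long, bowl 31 mm across; origin under its middle, x axis from handle to bowl. Leave alone
- spoon2: steel teaspoon lying flat on the drainer, 135 mm long, bowl 31 mm across; origin under its middle, x axis from handle to bowl. Leave alone
- spoon3: steel teaspoon lying flat on the drainer, 135 mm long, bowl 31 mm across; origin under its middle, x axis from handle to bowl. Leave alone
- spoon4: steel teaspoon lying flat on the drainer, 135 mm long, bowl 31 mm across; origin under its middle, x axis from handle to bowl. Leave alone

How it is judged:
On the way, in this order (a step that is already met when the one before it is completed fails the run):
1. the fingers touch the edge bead: the end nearest the ramekin (contact force between the fingers and flap_c1 above 0.2 N and ((y of ramekin in the frame of rack above 0 m and y of the grasp point in the frame of edge_mid between 0.08 and 0.125 m) or (y of ramekin in the frame of rack below 0 m and y of the grasp point in the frame of edge_mid between -0.125 and -0.08 m))), for 0.05 s.
2. the fingers touch the edge bead: a little way along (contact force between the fingers and flap_c1 above 0.2 N and ((y of ramekin in the frame of rack above 0 m and y of the grasp point in the frame of edge_mid between 0.05 and 0.08 m) or (y of ramekin in the frame of rack below 0 m and y of the grasp point in the frame of edge_mid between -0.08 and -0.05 m))), for 0.05 s.
3. the fingers touch the edge bead: a third of the way (contact force between the fingers and flap_c1 above 0.2 N and ((y of ramekin in the frame of rack above 0 m and y of the grasp point in the frame of edge_mid between 0.018 and 0.05 m) or (y of ramekin in the frame of rack below 0 m and y of the grasp point in the frame of edge_mid between -0.05 and -0.018 m))), for 0.05 s.
4. the fingers touch the edge bead: the middle (contact force between the fingers and flap_c1 above 0.2 N and ((y of ramekin in the frame of rack above 0 m and y of the grasp point in the frame of edge_mid between -0.018 and 0.018 m) or (y of ramekin in the frame of rack below 0 m and y of the grasp point in the frame of edge_mid between -0.018 and 0.018 m))), for 0.05 s.
5. the fingers touch the edge bead: two thirds of the way (contact force between the fingers and flap_c1 above 0.2 N and ((y of ramekin in the frame of rack above 0 m and y of the grasp point in the frame of edge_mid between -0.05 and -0.018 m) or (y of ramekin in the frame of rack below 0 m and y of the grasp point in the frame of edge_mid between 0.018 and 0.05 m))), for 0.05 s.
6. the fingers touch the edge bead: nearly at the far end (contact force between the fingers and flap_c1 above 0.2 N and ((y of ramekin in the frame of rack above 0 m and y of the grasp point in the frame of edge_mid between -0.08 and -0.05 m) or (y of ramekin in the frame of rack below 0 m and y of the grasp point in the frame of edge_mid between 0.05 and 0.08 m))), for 0.05 s.
7. the fingers touch the edge bead: the far end (contact force between the fingers and flap_c1 above 0.2 N and ((y of ramekin in the frame of rack above 0 m and y of the grasp point in the frame of edge_mid between -0.125 and -0.08 m) or (y of ramekin in the frame of rack below 0 m and y of the grasp point in the frame of edge_mid between 0.08 and 0.125 m))), for 0.05 s.
At the end, for the whole second after the job is handed in: Fingers have touched the bead on seven stretches in order from the ramekin's end (outer two start 80 mm off its middle); flap back ajar (0.45 to 0.72 rad) and still; ramekin, cup, bottle and spoons within 15 mm of their starts, ramekin and cup upright (value of joint flap between 0.45 and 0.72 rad and velocity of joint flap between -0.1 and 0.1 rad/s and distance of each of ramekin, cup, bottle, spoon1, spoon2, spoon3, spoon4 from where it was at the start of the episode below 0.015 m and angle between each of ramekin, cup's own z axis and vertical below 0.15 rad).
It fails at once if the flap is pushed nearly shut (below 0.15 rad) (value of joint flap below 0.15 rad).
It fails at once if the flap is lifted further open (above 0.8 rad) (value of joint flap above 0.8 rad).
It fails at once if the edge is pressed hard (over 15 N) (contact force between the fingers and flap_c1 above 15 N).
It fails at once if a dish, spoon or the bottle is shifted or lifted (more than 15 mm) (distance of any of ramekin, cup, bottle, spoon1, spoon2, spoon3, spoon4 from where it was at the start of the episode above 0.015 m).
It also fails if it takes over 43 s, if anything falls off the work surface, if the arm or the gripper's body presses on something with over 40 N, if the wrist force passes 120 N, or if a joint passes its speed limit or range.

### The arm

A 6-joint arm with a two-finger parallel gripper is mounted at the origin on the work surface. World frame = base frame: x ahead of the robot, y to its left, z up, the work surface at z = 0. Lengths are in m, angles in rad, forces in N, time in s.
With the tool pointing down it reaches from about 0.375 to 0.9 m from the base axis. Payload 3.1 kg.
Tool frame: the origin (TCP) lies on the centre line of the jaws, within the pads' length; the fingertips stand 19 mm ahead of it and the grasp point (between the pads) is the TCP; z points along the fingers, y is the line along which they close (so a half turn about z gives the same grasp; the last joint's range is limited). The gripper opens to 85 mm and grips with 20 to 120 N. Pads are 22 mm wide; open, the fingers measure 114 mm over their backs; the gripper's body (76 mm by 85 mm) begins 54 mm behind the grasp point. The pads swing forward as they close: fully open they stand 13 mm farther back than shut.
Start: joints at [1.032, 0.527, 1.433, -0, 1.181, -0.178], TCP at [0.221, 0.585, 0.25] pointing down, gripper open.
Joint ranges: [-3.08, 3.08], [-0.75, 2.2], [0.22, 2.44], [-1.43, 4.57], [0, 2.65], [-2.85, 2.85]. Speed limits (rad/s): [2.79, 2.79, 3.14, 3.14, 3.14, 3.14].

### API

Orientations are given as a unit quaternion [x, y, z, w].
In Python, from station import manip, cams, sign_off gives the robot as it stands.
- The arm moves only by the tool carry_out, never from a script. Its argument "targets" is a list that holds one entry, the list of rows, each a list of 7 numbers: the shift along the tool's x, y, z in cm, then the turn, a rotation vector about the tool's x, y, z in degrees, then the finger opening in cm, from 0 to 8.54. A call has 1 to 12 rows; each row is the pose to reach, as a shift and turn from the pose commanded when the call began, along the tool's axes at that moment; what a row does not reach only later rows make up. A row lasts 1/12 s, in which the tool goes at most 41.7 mm and 7.16 degrees, less where a joint would pass 70% of its speed; a pose out of reach is approached as far as the arm can. A call with a gripper value outside its range is refused whole. The fingers move at their own pace and stop on an object; "force" is the grip in N (left out, the last holds). Time passes only in rows, so rows that repeat a pose let the fingers close. It gives the time, the measured TCP pose, the force, the opening and the grip force at its end, in the units of the state.
- manip.sense(): the state, without advancing time (a new reading comes with each control period).
- cams.snapshot(name): name is "scene" or "top" or "wrist"; returns the picture (384x512x3 uint8, red, green, blue); there is no depth.
- cams.camera_info(name): a dict with "K" (3x3 intrinsics, pixels), "T" (4x4, takes a point from camera to world coordinates). Camera axes: x right, y down, z forward; pixel columns grow to the right and rows downward; lengths in m; the calibration is good to about 2 mm. A picture is of the moment at which its call begins: read the wrist's pose just before it. camera_info takes no time and is no camera call; for the wrist camera it gives the pose at the moment of the call.
- sign_off(): hands the job in; it is judged then, once.
The state is a dict: "t": time; "q": joint angles; "qd": joint speeds; "tau": joint torques, N m; "tcp_pos": TCP position; "tool_rot": TCP orientation; "force": force on the tool from outside, world axes, zero at the start; "ft_torque": the same for the moment, N m; "finger_gap": opening from 0.0 (shut) to 1.0 (fully open); "gripper_force": force on a finger pad.
Only numpy, scipy, OpenCV 4.12 (cv2) and the standard library are available. Lean on these libraries where they do the work, as an engineer would, in place of code of your own. Each camera call takes 0.05 s, during which the arm holds its last target. There are 200 camera calls.

## Working session

There is one attempt and no reset: what is moved stays moved. The work goes in short steps, Python scripts to look and compute and a tool call to move; the robot and the scene stay as the last step left them, time stands still between calls to the robot, and variables do not carry over. Pictures are saved under pics/ and viewed, at most 10 in all, crops included, and the job is handed in when it is done.

Besides the shell and the picture viewer there is one more tool, called after "Call:" as a command line: name --argument value ..., lists and objects as JSON in quotes. carry_out: Moves the arm, as the interface text tells. Its arguments: {"type":"object","properties":{"targets":{"type":"array"},"force":{"type":"number"}},"required":["targets"]}

```bash
mkdir -p pics
python3 - <<'E'
from station import manip,cams
import cv2,numpy as np
np.set_printoptions(precision=4,suppress=True)
s=manip.sense();print({k:s[k] for k in('t','tcp_pos','tool_rot','force','finger_gap')})
for n in('scene','top'):
    im=cams.snapshot(n);cv2.imwrite(f'pics/{n}0.png',im[:,:,::-1]);i=cams.camera_info(n);print(n,i['K'],i['T'])
E
```

```text
{'t': 0.0, 'tcp_pos': array([0.2202, 0.5842, 0.2493]), 'tool_rot': array([ 0.1794,  0.9838, -0.0011, -0.0004]), 'force': array([ 0.7331, -0.2905, -0.2937]), 'finger_gap': 1.0005198345761022}
scene [[388.4179   0.     249.3347]
 [  0.     388.4179 197.4825]
 [  0.       0.       1.    ]] [[-0.691   0.6135 -0.3822  1.0857]
 [ 0.7227  0.5778 -0.3792  0.3825]
 [-0.0118 -0.5383 -0.8427  1.2093]
 [ 0.      0.      0.      1.    ]]
top [[462.6718   0.     258.929 ]
 [  0.     462.6718 184.5731]
 [  0.       0.       1.    ]] [[ 0.0008 -0.9824  0.1868  0.2962]
 [-0.9999  0.002   0.0148 -0.1226]
 [-0.0149 -0.1868 -0.9823  1.4467]
 [ 0.      0.      0.      1.    ]]
```

View pics/scene0.png

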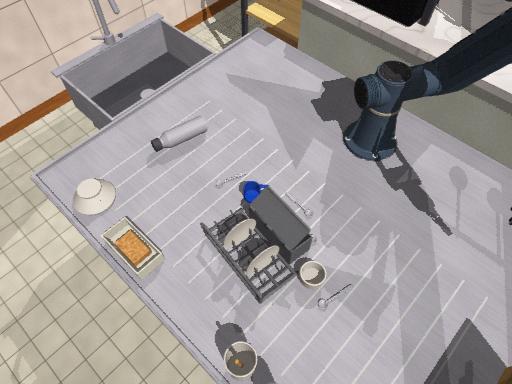

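View pics/top0.png

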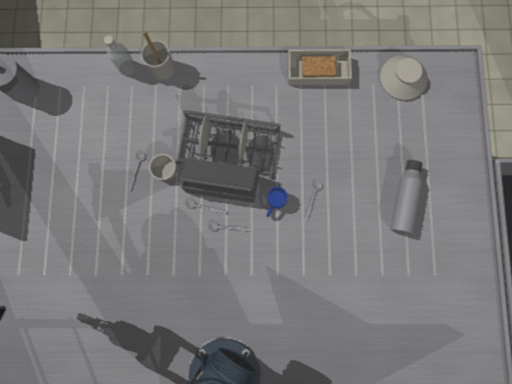

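The ramekin is at about (163,168) in the top view, on the rack's +y end. The blue cup is at about (277,198), on the −y end. The flap lies at about (182–257, 160–195). I'll enlarge both views to find the bead ends.

Run:
```python
import cv2,numpy as np
a=cv2.imread('pics/top0.png')[135:215,150:300];b=cv2.imread('pics/scene0.png')[170:300,195:335]
f=lambda x,s:cv2.convertScaleAbs(cv2.resize(x,None,fx=s,fy=s,interpolation=cv2.INTER_CUBIC),alpha=2.0,beta=-10)
cv2.imwrite('pics/topc.png',f(a,5));cv2.imwrite('pics/scenec.png',f(b,4.5))
```

```text
(no output)
```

View pics/topc.png

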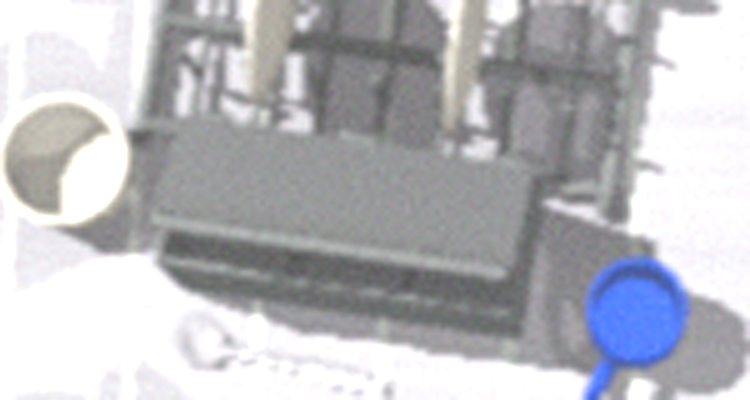

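View pics/scenec.png

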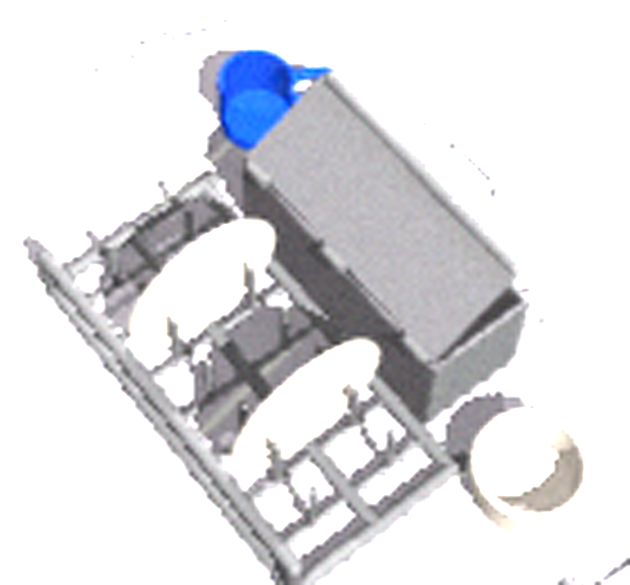

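In the top crop the bead runs from (153,219) at the ramekin end to (508,271) at the cup end. In the scene crop it runs from (514,275) to (328,78). I'll triangulate these.

```bash
cat > h.py <<'E'
import cv2,numpy as np
from station import manip,cams
from scipy.spatial.transform import Rotation as R
np.set_printoptions(precision=4,suppress=True)
def ray(n,u,v):
    i=cams.camera_info(n);T=i['T'];d=T[:3,:3]@np.linalg.inv(i['K'])@[u,v,1];return T[:3,3],d/np.linalg.norm(d)
def onz(n,u,v,z):
    o,d=ray(n,u,v);return o+d*(z-o[2])/d[2]
def tri(a,b):
    (o1,d1),(o2,d2)=ray(*a),ray(*b);A=np.c_[d1,-d2];t=np.linalg.lstsq(A,o2-o1,rcond=None)[0]
    p,q=o1+t[0]*d1,o2+t[1]*d2;return (p+q)/2,np.linalg.norm(p-q)
T=lambda u,v:('top',(u+.5)/5-.5+150,(v+.5)/5-.5+135)
S=lambda u,v:('scene',(u+.5)/4.5-.5+195,(v+.5)/4.5-.5+170)
E
python3 - <<'E'
from h import *
L,e=tri(T(153,219),S(514,275));Rr,f=tri(T(508,271),S(328,78));print(L,e,Rr,f,np.linalg.norm(L-Rr))
d=Rr-L;print('yaw of rack y',np.degrees(np.arctan2(-d[1],-d[0])))
for z in(.148,):
    a=onz(*T(153,219),z);b=onz(*T(508,271),z);print(a,b,np.linalg.norm(a-b),np.degrees(np.arctan2(*(a-b)[1::-1])))
    a=onz(*S(514,275),z);b=onz(*S(328,78),z);print(a,b,np.linalg.norm(a-b),np.degrees(np.arctan2(*(a-b)[1::-1])))
print('hinge',onz(*T(180,122),.101),onz(*T(535,165),.101))
print('ram',onz(*T(66,160),.045),'cup',onz(*T(637,312),.058), 'handle',onz(*T(595,385),.04))
s=manip.sense();print(R.from_quat(s['tool_rot']).as_matrix())
E
```

```text
[0.5636 0.1222 0.144 ] 0.0041098943716838315 [ 0.5317 -0.0811  0.1448] 0.0006133977918761505 0.20576375725305082
yaw of rack y 81.08675954812584
[0.5617 0.1231 0.148 ] [ 0.5309 -0.081   0.148 ] 0.20642080440274044 81.43570555630686
[0.5667 0.1214 0.148 ] [ 0.5335 -0.08    0.148 ] 0.20413352046025937 80.648924287079
hinge [0.6306 0.1177 0.101 ] [ 0.6036 -0.0953  0.101 ]
ram [0.6204 0.1982 0.045 ] cup [ 0.5217 -0.1566  0.058 ] handle [ 0.4795 -0.1311  0.04  ]
[[-0.9356  0.353  -0.001 ]
 [ 0.353   0.9356 -0.0017]
 [ 0.0003 -0.002  -1.    ]]
```

The bead middle is at about (0.548, 0.021, 0.147), and the rack's y axis is yawed about 81.2°. First I'll move above the ramekin end with the gripper shut.

Call:
carry_out --targets '[[[-4,-2.6,0,0,0,-2,0],[-8,-5.2,0,0,0,-4,0],[-11,-7.2,0,0,0,-6,0],[-14,-9.2,0,0,0,-8,0],[-17,-11.2,0,0,0,-10,0],[-20,-13.1,0,0,0,-12,0],[-23,-15.1,0,0,0,-12,0],[-26,-17,0,0,0,-12,0],[-29,-19,0,0,0,-12,0],[-32,-21,0,0,0,-12,0],[-35,-23,0,0,0,-12,0],[-37,-24.3,0,0,0,-12,0]]]' --force 20

```text
t: 1.1
tcp_pos: [0.4826, 0.2241, 0.2501]
tool_rot: [0.077, 0.997, -0.0, 0.0]
force: [-0.3, -0.0, -1.1]
finger_gap: 0.002
gripper_force: 0.0
```

```bash
cat > d.py <<'E'
from h import *
import sys
s=manip.sense();M=R.from_quat(s['tool_rot']).as_matrix();print(s['t'],s['tcp_pos'],s['force'],s['finger_gap']);print(M)
mid=np.array([.548,.021]);y=np.array([.152,.988]);p=s['tcp_pos'];print('along,across',(p[:2]-mid)@y,(p[:2]-mid)@[.988,-.152])
if len(sys.argv)>2:
    a,z=map(float,sys.argv[1:3]);g=np.r_[mid+a*y,z];print('tool shift cm',M.T@(g-p)*100,'yaw err',81.2-np.degrees(np.arctan2(M[1,1],M[0,1])))
E
python3 d.py .095 .2
```

```text
1.1 [0.4826 0.2241 0.2501] [-0.2662 -0.0193 -1.1175] 0.0017604058750332434
[[-0.9883  0.1527  0.0003]
 [ 0.1527  0.9883 -0.0008]
 [-0.0004 -0.0008 -1.    ]]
along,across 0.19070117998169772 -0.09550726420669224
tool shift cm [-9.5582 -9.5711  5.0182] yaw err -0.017927471930434535
```

Call:
carry_out --targets '[[[-2,-2,1,0,0,0,0],[-4,-4,2,0,0,0,0],[-6,-6,3,0,0,0,0],[-8,-8,4,0,0,0,0],[-9.2,-9.3,4.6,0,0,0,0],[-9.5,-9.6,5,0,0,0,0],[-9.5,-9.6,5,0,0,0,0],[-9.5,-9.6,5,0,0,0,0]]]'

```text
t: 1.77
tcp_pos: [0.5595, 0.1181, 0.1999]
tool_rot: [0.076, 0.997, 0.0, -0.001]
force: [-0.4, 0.5, -0.4]
finger_gap: 0.004
gripper_force: 0.0
```

```bash
python3 d.py .095 .178
python3 - <<'E'
from h import *
w=cams.snapshot('wrist');c=cams.snapshot('scene')
w2=cv2.resize(w,(512,384));c2=cv2.resize(c[165:285,220:330],(352,384),interpolation=cv2.INTER_CUBIC)
v=np.hstack([w2,c2]);v=cv2.resize(v,(800,356));cv2.imwrite('pics/w1.png',cv2.convertScaleAbs(v[:,:,::-1],alpha=1.8))
E
```

```text
1.7667 [0.5595 0.1181 0.1999] [-0.3905  0.5126 -0.392 ] 0.004330558322777308
[[-0.9885  0.151  -0.002 ]
 [ 0.151   0.9885  0.0005]
 [ 0.0021  0.0002 -1.    ]]
along,across 0.09763879259953609 -0.0034032747601781335
tool shift cm [-0.3447 -0.2719  2.1899] yaw err -0.11254222291080396
```

View pics/w1.png

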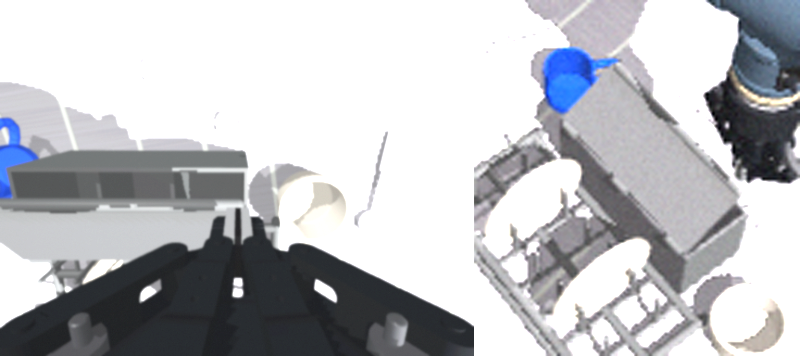

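The wrist view shows the shut fingertips at about (238,215). The bead line is at about v=203 and its ramekin end is near u=247. I'll check this against my bead estimate by casting a ray.

Run:
```python
from h import *
k=864/800
for u,v in((245,203),(120,204),(20,204)):
    p=onz('wrist',u*k,v*k,.147);print(p,'along,across',(p[:2]-[.548,.021])@[.152,.988],(p[:2]-[.548,.021])@[.988,-.152])
```

```text
[0.5626 0.124  0.147 ] along,across 0.1040253601112763 -0.0011970916706596241
[0.5497 0.0337 0.147 ] along,across 0.012764120165557806 -0.00023207885525575764
[ 0.5388 -0.0385  0.147 ] along,across -0.060198150648402574 -8.374687773534881e-05
```

The wrist view agrees within about 1 mm. Now I'll descend.

Call:
carry_out --targets '[[[-0.2,-0.5,0.8,0,0,0,0],[-0.2,-0.5,1.6,0,0,0,0],[-0.2,-0.5,2.2,0,0,0,0],[-0.2,-0.5,2.5,0,0,0,0],[-0.2,-0.5,2.8,0,0,0,0],[-0.2,-0.5,3.0,0,0,0,0],[-0.2,-0.5,3.2,0,0,0,0],[-0.2,-0.5,3.4,0,0,0,0],[-0.2,-0.5,3.4,0,0,0,0],[-0.2,-0.5,3.4,0,0,0,0]]]'

```text
t: 2.7
tcp_pos: [0.5616, 0.1124, 0.1664]
tool_rot: [0.076, 0.997, 0.0, -0.0]
force: [-1.2, 0.6, 1.7]
finger_gap: 0.003
gripper_force: 0.9
```

```bash
python3 d.py .095 .163
```

```text
2.7 [0.5616 0.1124 0.1664] [-1.2448  0.6352  1.6511] 0.003389297263044722
[[-0.9886  0.1508 -0.0002]
 [ 0.1508  0.9886  0.0001]
 [ 0.0002  0.0001 -1.    ]]
along,across 0.0923425219116424 -0.0004947528286489231
tool shift cm [-0.0499  0.2586  0.3425] yaw err -0.1257626944228889
```

There is light contact. I'll press about 3 mm further and start sliding towards the cup.

Call:
carry_out --targets '[[[0,0,0.15,0,0,0,0],[0,0,0.3,0,0,0,0],[0,0,0.3,0,0,0,0],[0,-0.4,0.3,0,0,0,0],[0,-1,0.3,0,0,0,0],[0,-1.6,0.3,0,0,0,0],[0,-2.2,0.3,0,0,0,0],[0,-2.8,0.3,0,0,0,0],[0,-3.4,0.3,0,0,0,0],[0,-4,0.3,0,0,0,0],[0,-4.4,0.3,0,0,0,0],[0,-4.4,0.3,0,0,0,0]]]'

```text
t: 3.7
tcp_pos: [0.5549, 0.0675, 0.1633]
tool_rot: [0.076, 0.997, -0.0, -0.0]
force: [1.1, -1.1, 2.0]
finger_gap: 0.002
gripper_force: 0.8
```

```bash
python3 d.py -.02 .163
python3 - <<'E'
from h import *
c=cams.snapshot('scene');v=cv2.resize(c[165:285,220:330],(550,600),interpolation=cv2.INTER_CUBIC)
cv2.imwrite('pics/s2.png',cv2.convertScaleAbs(v[:,:,::-1],alpha=1.8))
E
```

```text
3.7 [0.5549 0.0675 0.1633] [ 1.1478 -1.0634  2.0266] 0.0018352291077964468
[[-0.9885  0.1514 -0.0004]
 [ 0.1514  0.9885 -0.0009]
 [ 0.0002 -0.0009 -1.    ]]
along,across 0.04702838851061827 -0.0002901663818370339
tool shift cm [-0.0249 -6.7038  0.0349] yaw err -0.08928662315808822
```

View pics/s2.png

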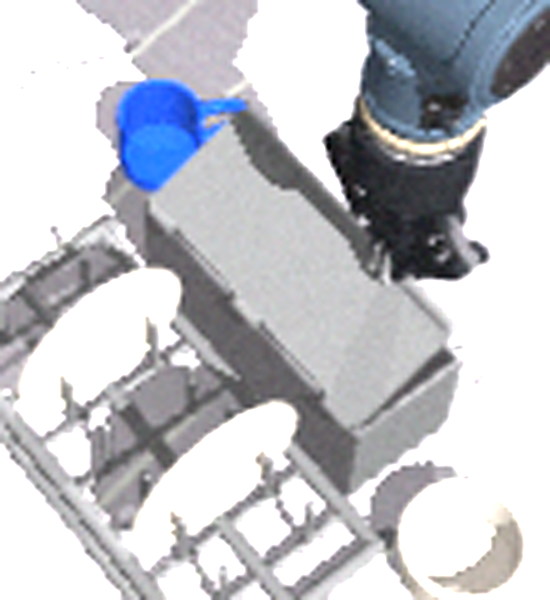

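The fingertips rest on the bead at about (378,265) and the flap is slightly depressed. I'll keep sliding.

Call:
carry_out --targets '[[[0,-0.4,0,0,0,0,0],[0,-1,0,0,0,0,0],[0,-1.6,0,0,0,0,0],[0,-2.2,0,0,0,0,0],[0,-2.8,0,0,0,0,0],[0,-3.4,0,0,0,0,0],[0,-4,0,0,0,0,0],[0,-4.6,0,0,0,0,0],[0,-5.2,0,0,0,0,0],[0,-5.8,0,0,0,0,0],[0,-6.4,0,0,0,0,0],[0,-6.8,0,0,0,0,0]]]'

```text
t: 4.75
tcp_pos: [0.5447, 0.0008, 0.1633]
tool_rot: [0.076, 0.997, -0.0, -0.0]
force: [0.8, -0.1, 0.9]
finger_gap: 0.002
gripper_force: 0.8
```

```bash
python3 d.py -.094 .163
```

```text
4.75 [0.5447 0.0008 0.1633] [ 0.7879 -0.1058  0.9235] 0.0022663537702175785
[[-0.9885  0.1512 -0.0001]
 [ 0.1512  0.9885 -0.0001]
 [ 0.0001 -0.0001 -1.    ]]
along,across -0.02044843819360528 -0.00023020893887097096
tool shift cm [-0.0164 -7.3509  0.0308] yaw err -0.1056347987608035
```

Call:
carry_out --targets '[[[0,-0.4,0.05,0,0,0,0],[0,-1,0.1,0,0,0,0],[0,-1.6,0.1,0,0,0,0],[0,-2.3,0.1,0,0,0,0],[0,-3,0.1,0,0,0,0],[0,-3.7,0.1,0,0,0,0],[0,-4.4,0.1,0,0,0,0],[0,-5.1,0.1,0,0,0,0],[0,-5.8,0.1,0,0,0,0],[0,-6.4,0.1,0,0,0,0],[0,-7,0.1,0,0,0,0],[0,-7.3,0.1,0,0,0,0]]]'

```text
t: 5.75
tcp_pos: [0.5336, -0.0715, 0.1623]
tool_rot: [0.076, 0.997, -0.0, -0.0]
force: [0.1, 0.7, 2.3]
finger_gap: 0.004
gripper_force: 0.9
```

```bash
python3 d.py -.098 .163
python3 - <<'E'
from h import *
c=cams.snapshot('scene');v=cv2.resize(c[165:285,220:330],(550,600),interpolation=cv2.INTER_CUBIC)
cv2.imwrite('pics/s3.png',cv2.convertScaleAbs(v[:,:,::-1],alpha=1.8))
E
```

```text
5.75 [ 0.5336 -0.0715  0.1623] [0.0938 0.6949 2.2973] 0.00430096729201368
[[-0.9885  0.1514 -0.    ]
 [ 0.1514  0.9885 -0.0001]
 [ 0.     -0.0001 -1.    ]]
along,across -0.09352850893836911 -0.00012691935034055135
tool shift cm [-0.0124 -0.44   -0.0697] yaw err -0.0914292208860985
```

View pics/s3.png

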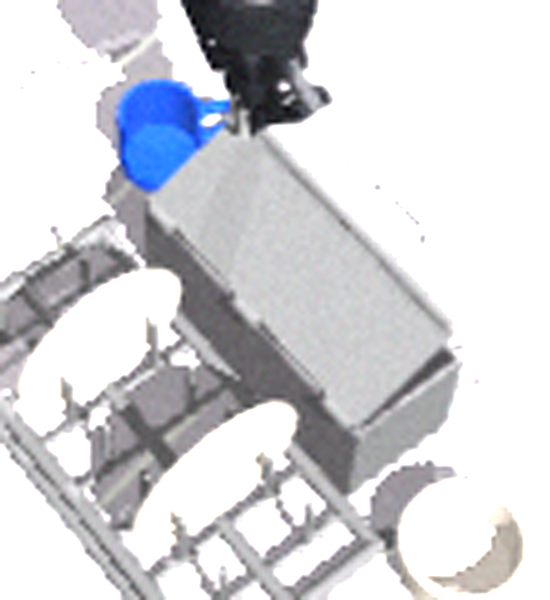

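The fingertips are still on the bead, at the cup end at about (243,125), and the dishes have not moved. I'll hold briefly, then lift away so the flap springs back.

Call:
carry_out --targets '[[[0,-0.2,0,0,0,0,0],[0,-0.2,0,0,0,0,0],[0,-0.2,-0.3,0,0,0,0],[0,-0.2,-0.6,0,0,0,0],[0,-0.2,-1,0,0,0,0],[0,-0.2,-1.5,0,0,0,0],[0,-0.2,-2.5,0,0,0,0],[0,-0.2,-4,0,0,0,0],[0,-0.2,-6,0,0,0,0],[0,-0.2,-8,0,0,0,0],[0,-0.2,-10,0,0,0,0],[0,-0.2,-10,0,0,0,0]]]'

```text
t: 6.8
tcp_pos: [0.5358, -0.0732, 0.267]
tool_rot: [0.075, 0.997, -0.001, 0.004]
force: [1.0, 0.1, 0.4]
finger_gap: 0.001
gripper_force: 0.0
```

Call:
carry_out --targets '[[[2,0,0,0,0,0,0],[4,0,0,0,0,0,0],[6,0,0,0,0,0,0],[8,0,0,0,0,0,0],[8,0,0,0,0,0,0],[8,0,0,0,0,0,0],[8,0,0,0,0,0,0],[8,0,0,0,0,0,0],[8,0,0,0,0,0,0],[8,0,0,0,0,0,0]]]'

```text
t: 7.63
tcp_pos: [0.4551, -0.0607, 0.2622]
tool_rot: [0.076, 0.997, -0.0, 0.0]
force: [0.4, -0.8, -0.4]
finger_gap: -0.002
gripper_force: 0.0
```

```bash
python3 d.py
python3 - <<'E'
from h import *
a=cv2.imread('pics/scene0.png')[165:285,220:330];c=cams.snapshot('scene')[165:285,220:330,::-1]
v=np.hstack([cv2.resize(x,(400,436)) for x in(a,c)])
cv2.imwrite('pics/s4.png',cv2.convertScaleAbs(v,alpha=1.8))
E
```

```text
7.6333 [ 0.4551 -0.0607  0.2622] [ 0.3723 -0.7533 -0.4465] -0.0015581450686122792
[[-0.9886  0.1507  0.0004]
 [ 0.1507  0.9886 -0.0001]
 [-0.0004 -0.0001 -1.    ]]
along,across -0.094847181767171 -0.07932382838765906
```

View pics/s4.png

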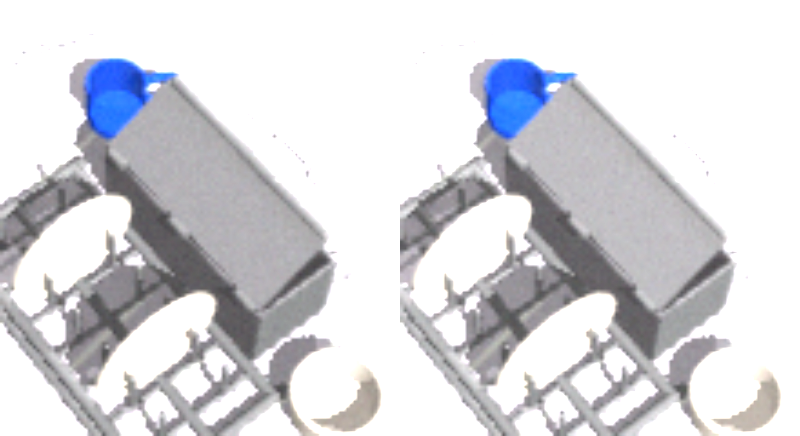

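The before and after crops match: the flap is back ajar, with its bead end at (327,240) before and (727,240) after, which is the same spot. The cup and ramekin have not moved. Handing in.

```bash
python3 -c "
from station import sign_off
print(sign_off())"
```

```text
the job is handed in; nothing more can be done
None
```

I ran the fingertips along the bead from the ramekin end to the cup end at about 2 N and withdrew; the flap is back ajar, the cup and ramekin look unmoved, and the job is handed in (no verdict was returned).

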